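# Lock the levelling foot of the clock stand

## Task

The wooden levelling stand for the mantel clock has been set level; only its red winged jam nut is still loose. Turn the red nut clockwise (seen from above) until it stops fully tight, its wings in line with the white marks on the plate under it, and let go. Do not turn the steel screw standing in its middle, and leave the blue nut tight as it is.

Things in the scene. Friction and masses are not known exactly. Their poses are not given: they have to be found in the camera images.
- red_nut_grip (a point): Red jam nut: an upright bar 72 mm long over its rounded wings, 14 mm thick between flat sides, to be pinched across this thickness. Wings reach from 56 to 82 mm above the table (bar's middle: to 77); below them only a 26 mm round collar on a fixed dark plate, 96 mm across, top at 49 mm. Point: on the nut's vertical turning axis, 76 mm above the table; x along the wings, z up; turns with the nut.
- red_nut (a joint): Turn of the red nut, rad, growing clockwise seen from above (tightening). Starts loose between 0 and 0.5; stops dead, fully tight, at 1.4, where the wings line up with two white marks on its plate. Steady friction of about 0.15 N m; it stays where left and does not noticeably rise or sink. One grasp is enough.
- red_screw (a joint): Turn of the adjusting screw in the middle of the red nut, rad, clockwise positive; its setting is 0. Its steel end, 10 mm in diameter, stands up to 87 mm above the table, between the fingers when they grip the nut. The foot's friction (0.5 N m) holds it while the nut turns: it turns only if it is itself gripped.
- blue_nut (a joint): Turn of the blue winged nut, same shape as the red, tight at about 1.4 rad, to stay so; it loosens towards 0. Red nut, blue nut and a plain steel cap sit on the three feet of a fixed wooden board (290 x 380 mm, top 44 mm above the table), their axes over 200 mm apart, any of them on any foot.
Not all that is in view belongs to the job. What is shaped like the part that bears red_nut_grip but turquoise is not meant. What is shaped like the part that bears blue_nut but turquoise is not meant.

How it is judged (in metres and radians):
At the end, for the whole second after the job is handed in: The red nut is released at rest within about 10 degrees (0.18 rad) of its tight stop (reading above 1.22 rad), its screw within 10 degrees of its setting, and the blue nut still tight (above 1.18 rad) (value of joint red_nut above 1.22 rad and velocity of joint red_nut between -0.05 and 0.05 rad/s and value of joint red_screw between -0.18 and 0.18 rad and value of joint blue_nut above 1.18 rad); the robot touches nothing.
It fails at once if the red nut's screw was turned more than 10 degrees from its setting (value of joint red_screw above 0.18 rad or value of joint red_screw below -0.18 rad).
It fails at once if the blue nut was loosened by 10 degrees or more (value of joint blue_nut below 1.18 rad).
It also fails if it takes over 32 s, if anything falls off the work surface, if the arm or the gripper's body presses on something with over 40 N, if the wrist force passes 120 N, or if a joint passes its speed limit or range.

## Robot

A 7-joint arm with a two-finger parallel gripper is mounted at the origin on the work surface. World frame = base frame: x ahead of the robot, y to its left, z up, the work surface at z = 0. Lengths are in mm, angles in rad, forces in N, time in s.
With the tool pointing down it reaches from about 400 to 925 mm from the base axis. Payload 4.1 kg.
Tool frame: the origin (TCP) lies midway between the tips of the shut fingers; the grasp point (between the pads) lies arm.hold_point_z behind it (arm.hold_point_z is the distance from the TCP to the grasp point, in mm); z points along the fingers, y is the line along which they close (so a half turn about z gives the same grasp; the last joint's range is limited). The gripper opens to 85 mm and grips with 20 to 120 N. Pads are 22 mm wide; open, the fingers measure 114 mm over their backs; the gripper's body (76 mm by 85 mm) begins 54 mm behind the grasp point. The pads swing forward as they close: fully open they stand 13 mm farther back than shut.
Start: joints at [1.169, 0.398, 0.045, 1.537, -0.019, 1.207, -0.051], TCP at [193.863, -620.452, 231.347] pointing down, gripper open.
Joint ranges: [-2.82, 2.82], [-0.49, 2.23], [-1.37, 1.46], [0, 2.46], [-1.36, 4.5], [0.23, 2], [-2.94, 2.94]. Speed limits (rad/s): [2.57, 2.57, 3.14, 3.14, 3.14, 3.14, 3.14].

## Interface

Orientations are given as a unit quaternion [x, y, z, w].
In Python, from rig import arm gives the robot as it stands.
- The arm moves only by the tool arm_command, never from a script. Its argument "motion" is a list of rows, each an object of numbers: "dx", "dy", "dz": the shift along the world's x, y, z scaled (see below); "ax", "ay", "az": the turn, a rotation vector about the world's x, y, z scaled (see below); "gripper": the gripper's target within -1 to 1 (fully open at 1, half-way at 0, shut at -1). In form: [{"dx": .., "dy": .., "dz": .., "ax": .., "ay": .., "az": .., "gripper": ..}, ...]. A call has 1 to 20 rows; each row is the pose to reach, as a shift and turn from the pose commanded when the call began; what a row does not reach only later rows make up. The controller multiplies each number of a shift by 0.08 m and each number of a turn by 90 degrees. A row lasts 1/8 s, in which the tool goes at most 62.5 mm and 10.7 degrees, less where a joint would pass 70% of its speed; a pose out of reach is approached as far as the arm can. A call with a number of a shift or a turn outside -1 to 1 is refused whole. A call with a gripper value outside its range is refused whole. The fingers move at their own pace and stop on an object; "grip_force" is the grip in N (left out, the last holds). Time passes only in rows, so rows that repeat a pose let the fingers close. It gives the time, the measured TCP pose, the force, the opening and the grip force at its end, in the units of the state.
- arm.get_obs(): the state, without advancing time (a new reading comes with each control period).
- arm.snapshot(name): name is "side" or "top" or "wrist"; returns a dict with "frame" (384x512x3 uint8, blue, green, red), "intrinsics" (3x3 intrinsics, pixels), "extrinsics" (4x4, takes a point from world to camera coordinates). Camera axes: x right, y down, z forward; pixel columns grow to the right and rows downward; lengths in mm; the calibration is good to about 2 mm. A picture is of the moment at which its call begins. There is no depth.
- arm.job_done(): hands the job in; it is judged then, once.
Trained networks look in a picture, given as the dict that the camera call returned (one of the last four; its "shot" number tells which), for a name from the list of things; names that differ only in an ending like _2 or _b are one class to them, and where a whole thing is asked for, a point or a joint stands for the part that bears it (a point fixed in the world has none). Each returns a list of dicts, best first, with "score" (0 to 1); they miss things now and then, are a little off and sometimes report something else, mostly with a low value. They report only what shows in the picture. A call takes as long as a camera call. They do not tell look-alikes from the thing itself.
- arm.search_frame(picture, query): "location" ([x, y, z] in mm, in world coordinates, good to about 4 mm: the middle of the surface that is visible of it).
- arm.trace(picture, query): "region" (384x512 bool, what is visible of it).
- arm.landmark_of(picture, query): "location" ([x, y, z] in mm, in world coordinates, good to about 4 mm: a listed point, or the origin of a listed thing).
The state is a dict: "time": time; "q": joint angles; "qd": joint speeds; "tau": joint torques, N m; "position": TCP position; "tcp_rot": TCP orientation; "contact_force": force on the tool from outside, world axes, zero at the start; "moment": the same for the moment, N m; "grip_width": finger opening in mm; "gripper_force": force on a finger pad.
Only numpy, scipy, OpenCV 4.12 (cv2) and the standard library are available. Lean on these libraries where they do the work, as an engineer would, in place of code of your own. Each camera call takes 0.05 s, during which the arm holds its last target. There are 200 camera calls.

## Working session

There is one attempt and no reset: what is moved stays moved. The work goes in short steps, Python scripts to look and compute and a tool call to move; the robot and the scene stay as the last step left them, time stands still between calls to the robot, and variables do not carry over. Pictures are saved under pics/ and viewed, at most 10 in all, crops included, and the job is handed in when it is done.

Besides the shell and the picture viewer there is one more tool, called after "Request:" as name(argument=value, ...), one argument or row to a line, values as JSON. arm_command: Moves the arm, as the interface text tells. Shifts and turns lie within -1 to 1; 1 stands for 0.08 m of shift or 90 degrees of turn. Its arguments: {"type":"object","properties":{"motion":{"type":"array"},"grip_force":{"type":"number"}},"required":["motion"]}

```bash
mkdir -p pics
python3 - <<'E'
from rig import arm
import cv2,numpy as np
o=arm.get_obs();print(o['time'],o['position'],o['tcp_rot'],o['grip_width'],arm.hold_point_z)
ims=[]
for n in('top','side'):
    p=arm.snapshot(n);cv2.imwrite(f'pics/{n}0.png',p['frame'])
    for q in('red_nut_grip','blue_nut'):
        for d in arm.landmark_of(p,q):
            X=np.array(d['location']);c=p['extrinsics']@np.r_[X,1];u=p['intrinsics']@c[:3];u=u[:2]/u[2]
            print(n,q,X.round(),round(d['score'],2),u.round(), p['frame'][int(np.clip(u[1],0,383)),int(np.clip(u[0],0,511))])
E
```

```text
0.0 [ 193.65185284 -619.82027143  230.27583219] [ 9.88552823e-01  1.50872063e-01 -2.05898490e-04 -9.45432158e-04] 85.51608119659109 18.700000000000003
top red_nut_grip [ 322. -157.   78.] 0.67 [323. 311.] [84 90 81]
top red_nut_grip [479. -86.  74.] 0.51 [289. 234.] [51 52 81]Traceback (most recent call last):
  File "<stdin>", line 8, in <module>
ValueError: it knows: red_nut_grip
```

View pics/top0.png

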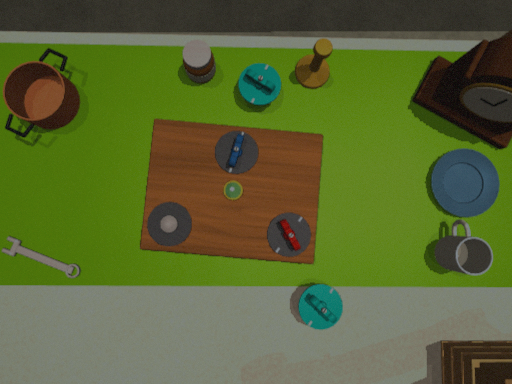

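The red nut is at about (289,234) in the top view and the blue nut at (237,152). The turquoise look-alikes are at (260,85) and (321,307). Next I measure the wing and mark angles.

```bash
cat > h.py <<'E'
from rig import arm
import cv2,numpy as np
def bp(p,uv,z):
    E=np.array(p['extrinsics']);K=np.array(p['intrinsics']);R=E[:3,:3];C=-R.T@E[:3,3]
    uv=np.atleast_2d(uv);d=np.c_[uv,np.ones(len(uv))]@np.linalg.inv(K).T@R
    return (C+d*((z-C[2])/d[:,2])[:,None])[:,:2]
def proj(p,X):
    c=p['extrinsics']@np.r_[X,1];u=p['intrinsics']@c[:3];return u[:2]/u[2]
def nut(p,c,z=80,r=50):
    f=p['frame'].astype(int);m=(f[...,2]>90)&(f[...,1]<60)&(f[...,0]<70)&(f[...,2]>2.5*f[...,1])
    v,u=np.nonzero(m);P=bp(p,np.c_[u,v],z);k=np.linalg.norm(P-c,axis=1)<r;P=P[k]
    (x,y),(w,h),a=cv2.minAreaRect(P.astype(np.float32))
    w_,V=np.linalg.eigh(np.cov(P.T));d=V[:,1]
    return len(P),np.array([x,y]),(w,h),P.mean(0),np.degrees(np.arctan2(d[1],d[0]))%180
def marks(p,c,z=49):
    f=p['frame'].astype(int);m=(f.min(2)>120)
    v,u=np.nonzero(m);P=bp(p,np.c_[u,v],z);k=np.linalg.norm(P-c,axis=1)<60
    return P[k]
E
python3 - <<'E'
from h import *
p=arm.snapshot('top');c=np.array([479,-86])
print(nut(p,c)); print(marks(p,c).round())
cv2.imwrite('pics/crop1.png',cv2.resize(p['frame'][190:280,240:340],None,fx=6,fy=6,interpolation=cv2.INTER_CUBIC))
s=arm.snapshot('side');cv2.imwrite('pics/side0.png',s['frame'])
for d in arm.landmark_of(s,'red_nut_grip'):print(d['location'],d['score'],proj(s,d['location']))
E
```

```text
(175, array([479.93762207, -90.098526  ]), (65.44004821777344, 14.935810089111328), array([479.73420146, -89.45358848]), np.float64(28.91625812147879))
[[ 514. -114.]
 [ 514. -117.]
 [ 512. -114.]
 [ 510. -112.]
 [ 479.  -93.]
 [ 477.  -97.]
 [ 449.  -67.]
 [ 447.  -67.]
 [ 445.  -64.]]
[475.8, -86.3, 75.3] 0.79 [311.80636336 165.15308936]
[324.6, -156.0, 78.3] 0.68 [376.27245788 155.85533405]
```

View pics/crop1.png

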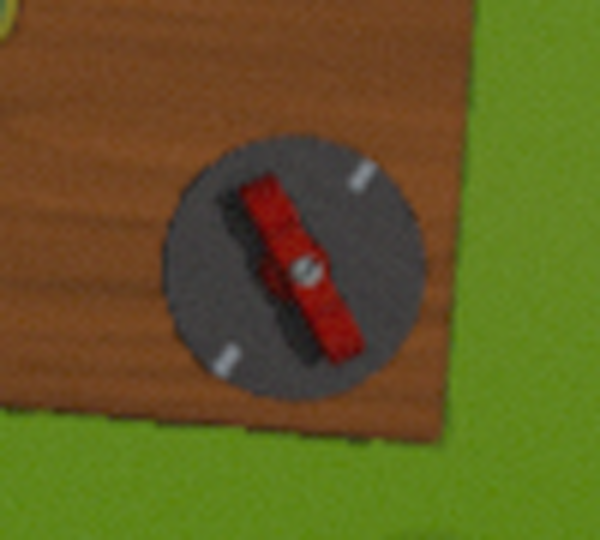

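View pics/side0.png

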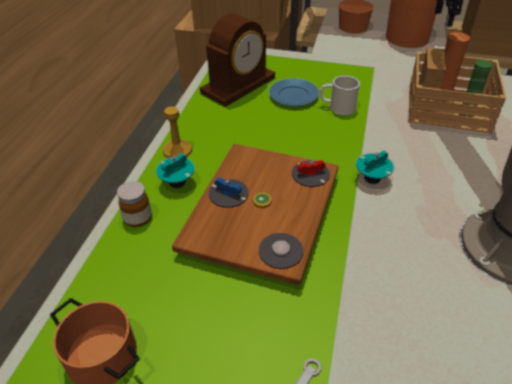

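The wings lie at about +29° and the marks at about −36°, so the nut needs about 65° clockwise around the axis (480,−90). I'll raise the tool and travel there.

Request:
arm_command(
  motion=[
    {"dx": 0.4,"dy": 0,"dz": 0.5,"gripper": 1},
    {"dx": 1,"dy": 0.2,"dz": 0.9,"gripper": 1},
    {"dx": 1,"dy": 0.6,"dz": 0.9,"gripper": 1},
    {"dx": 1,"dy": 0.6,"dz": 0.9,"gripper": 1},
  ],
  grip_force=60,
)

```text
invalid input
```

Request:
arm_command(
  motion=[
    {"dx": 0.5,"dy": 0.5,"dz": 0,"gripper": 1},
    {"dx": 0.8,"dy": 1,"dz": 0,"gripper": 1},
    {"dx": 0.8,"dy": 1,"dz": 0,"gripper": 1},
  ],
)

```text
invalid input
```

Request:
arm_command(
  motion=[
    {"dx": 0.4,"dy": 0.5,"dz": 0,"gripper": 1},
    {"dx": 0.7,"dy": 1,"dz": 0,"gripper": 1},
    {"dx": 0.7,"dy": 1,"dz": 0,"gripper": 1},
  ],
)

```text
invalid input
```

Request:
arm_command(
  motion=[
    {"dx": 0.3,"dy": 0.5,"dz": 0,"gripper": 1},
    {"dx": 0.5,"dy": 1,"dz": 0,"gripper": 1},
    {"dx": 0.5,"dy": 1,"dz": 0,"gripper": 1},
  ],
)

```text
invalid input
```

Request:
arm_command(
  motion=[
    {"dx": 0.2,"dy": 0.5,"dz": 0,"gripper": 1},
    {"dx": 0.4,"dy": 1,"dz": 0,"gripper": 1},
    {"dx": 0.4,"dy": 1,"dz": 0,"gripper": 1},
  ],
)

```text
invalid input
```

Request:
arm_command(
  motion=[
    {"dx": 0.1,"dy": 0.5,"dz": 0,"az": 0.08,"gripper": 1},
    {"dx": 0.1,"dy": 1,"dz": 0,"az": 0.13,"gripper": 1},
    {"dx": 0.1,"dy": 1,"dz": 0,"az": 0.13,"gripper": 1},
  ],
)

```text
invalid input
```

Request:
arm_command(
  motion=[
    {"dx": 0.05,"dy": 0.5,"dz": -0.3,"gripper": 1},
    {"dx": 0.07,"dy": 1,"dz": -0.9,"gripper": 1},
    {"dx": 0.07,"dy": 1,"dz": -0.9,"gripper": 1},
    {"dx": 0.07,"dy": 1,"dz": -0.9,"gripper": 1},
  ],
)

```text
invalid input
```

Request:
arm_command(
  motion=[
    {"dx": 0.4,"dy": 0,"dz": 0.5,"ax": 0,"ay": 0,"az": 0,"gripper": 1},
    {"dx": 1,"dy": 0.2,"dz": 0.9,"ax": 0,"ay": 0,"az": 0,"gripper": 1},
    {"dx": 1,"dy": 0.6,"dz": 0.9,"ax": 0,"ay": 0,"az": 0,"gripper": 1},
    {"dx": 1,"dy": 0.6,"dz": 0.9,"ax": 0,"ay": 0,"az": 0,"gripper": 1},
  ],
  grip_force=60,
)

```text
time: 0.75
position: [275.4, -570.5, 303.9]
tcp_rot: [0.988, 0.153, 0.0, -0.0]
contact_force: [-0.7, -0.4, 0.1]
grip_width: 85.3
gripper_force: 0.0
```

Request:
arm_command(
  motion=[
    {"dx": 0.5,"dy": 0.5,"dz": 0,"ax": 0,"ay": 0,"az": 0,"gripper": 1},
    {"dx": 0.8,"dy": 1,"dz": 0,"ax": 0,"ay": 0,"az": 0,"gripper": 1},
    {"dx": 0.8,"dy": 1,"dz": 0,"ax": 0,"ay": 0,"az": 0,"gripper": 1},
  ],
)

```text
time: 1.12
position: [340.9, -489.5, 303.2]
tcp_rot: [0.988, 0.154, 0.001, -0.001]
contact_force: [-0.1, -1.0, 1.0]
grip_width: 85.6
gripper_force: 0.0
```

Request:
arm_command(
  motion=[
    {"dx": 0.4,"dy": 0.5,"dz": 0,"ax": 0,"ay": 0,"az": 0,"gripper": 1},
    {"dx": 0.7,"dy": 1,"dz": 0,"ax": 0,"ay": 0,"az": 0,"gripper": 1},
    {"dx": 0.7,"dy": 1,"dz": 0,"ax": 0,"ay": 0,"az": 0,"gripper": 1},
  ],
)

```text
time: 1.5
position: [396.0, -410.2, 303.2]
tcp_rot: [0.988, 0.153, 0.001, -0.0]
contact_force: [-0.4, -0.6, -0.2]
grip_width: 85.1
gripper_force: 0.0
```

Request:
arm_command(
  motion=[
    {"dx": 0.3,"dy": 0.5,"dz": 0,"ax": 0,"ay": 0,"az": 0,"gripper": 1},
    {"dx": 0.5,"dy": 1,"dz": 0,"ax": 0,"ay": 0,"az": 0,"gripper": 1},
    {"dx": 0.5,"dy": 1,"dz": 0,"ax": 0,"ay": 0,"az": 0,"gripper": 1},
  ],
)

```text
time: 1.88
position: [434.8, -331.1, 303.3]
tcp_rot: [0.988, 0.153, 0.0, -0.0]
contact_force: [0.1, -1.0, 0.5]
grip_width: 85.7
gripper_force: 0.0
```

Request:
arm_command(
  motion=[
    {"dx": 0.2,"dy": 0.5,"dz": 0,"ax": 0,"ay": 0,"az": 0,"gripper": 1},
    {"dx": 0.4,"dy": 1,"dz": 0,"ax": 0,"ay": 0,"az": 0,"gripper": 1},
    {"dx": 0.4,"dy": 1,"dz": 0,"ax": 0,"ay": 0,"az": 0,"gripper": 1},
  ],
)

```text
time: 2.25
position: [466.7, -251.6, 303.4]
tcp_rot: [0.988, 0.152, 0.0, -0.0]
contact_force: [-0.2, -0.7, 0.5]
grip_width: 85.3
gripper_force: 0.0
```

Request:
arm_command(
  motion=[
    {"dx": 0.1,"dy": 0.5,"dz": 0,"ax": 0,"ay": 0,"az": 0.08,"gripper": 1},
    {"dx": 0.1,"dy": 1,"dz": 0,"ax": 0,"ay": 0,"az": 0.13,"gripper": 1},
    {"dx": 0.1,"dy": 1,"dz": 0,"ax": 0,"ay": 0,"az": 0.13,"gripper": 1},
  ],
)

```text
time: 2.62
position: [473.9, -169.7, 303.5]
tcp_rot: [0.967, 0.253, 0.0, -0.0]
contact_force: [-0.0, -0.6, 0.3]
grip_width: 85.0
gripper_force: 0.0
```

Request:
arm_command(
  motion=[
    {"dx": 0.05,"dy": 0.5,"dz": -0.3,"ax": 0,"ay": 0,"az": 0,"gripper": 1},
    {"dx": 0.07,"dy": 1,"dz": -0.9,"ax": 0,"ay": 0,"az": 0,"gripper": 1},
    {"dx": 0.07,"dy": 1,"dz": -0.9,"ax": 0,"ay": 0,"az": 0,"gripper": 1},
    {"dx": 0.07,"dy": 1,"dz": -0.9,"ax": 0,"ay": 0,"az": 0,"gripper": 1},
  ],
)

```text
time: 3.12
position: [479.6, -94.2, 231.8]
tcp_rot: [0.968, 0.25, 0.0, 0.001]
contact_force: [0.4, -0.5, 0.6]
grip_width: 85.4
gripper_force: 0.0
```

Run:
```python
from h import *
p=arm.snapshot('wrist');c=np.array([480,-90])
o=arm.get_obs();print(o['position'],o['q'])
print(nut(p,c)); M=marks(p,c);print(len(M))
for d in arm.landmark_of(p,'red_nut_grip'):print(d['location'],d['score'])
u=proj(p,[480,-90,87]);print(u)
cv2.imwrite('pics/w1.png',p['frame'])
```

```text
[480.08535505 -94.51622795 232.34797852] [ 0.43163366  0.11960513 -0.35313507  1.90117933  0.04718573  1.12657282
 -1.00585739]
(959, array([481.86871338, -90.20140076]), (67.45977020263672, 20.647829055786133), array([482.5506638 , -89.27810673]), np.float64(28.281976975608757))
112
[477.2, -90.4, 80.3] 0.73
[323.7, -157.2, 73.7] 0.7
[248.20715111 181.31020264]
```

View pics/w1.png

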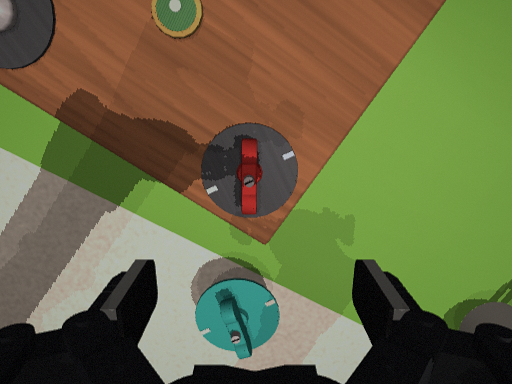

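The wrist view shows the screw tip at (249,182), where I projected it for the axis (480,−90). The wings run parallel to the pads, so I descend.

Request:
arm_command(
  motion=[
    {"dx": 0,"dy": 0.03,"dz": -0.5,"ax": 0,"ay": 0,"az": 0,"gripper": 1},
    {"dx": 0,"dy": 0.03,"dz": -1,"ax": 0,"ay": 0,"az": 0,"gripper": 1},
    {"dx": 0,"dy": 0.03,"dz": -1,"ax": 0,"ay": 0,"az": 0,"gripper": 1},
    {"dx": 0,"dy": 0.03,"dz": -1,"ax": 0,"ay": 0,"az": 0,"gripper": 1},
  ],
)

```text
time: 3.72
position: [481.0, -91.0, 153.2]
tcp_rot: [0.968, 0.25, 0.001, 0.001]
contact_force: [-0.2, -0.7, -0.3]
grip_width: 85.2
gripper_force: 0.0
```

Request:
arm_command(
  motion=[
    {"dx": -0.01,"dy": 0.01,"dz": -0.4,"ax": 0,"ay": 0,"az": 0,"gripper": 1},
    {"dx": -0.01,"dy": 0.01,"dz": -0.8,"ax": 0,"ay": 0,"az": 0,"gripper": 1},
    {"dx": -0.01,"dy": 0.01,"dz": -0.8,"ax": 0,"ay": 0,"az": 0,"gripper": 1},
    {"dx": -0.01,"dy": 0.01,"dz": -0.8,"ax": 0,"ay": 0,"az": 0,"gripper": 1},
  ],
)

```text
time: 4.22
position: [480.6, -89.6, 89.5]
tcp_rot: [0.968, 0.251, 0.002, 0.001]
contact_force: [-0.1, 0.3, 0.2]
grip_width: 85.3
gripper_force: 0.0
```

Run:
```python
from h import *
print(arm.get_obs()['position'])
p=arm.snapshot('wrist');c=np.array([480,-90])
print(nut(p,c),proj(p,[480,-90,87]))
cv2.imwrite('pics/w2.png',p['frame'])
```

```text
[480.58354003 -89.63281495  89.46229097]
(3067, array([483.05996704, -88.96954346]), (68.73042297363281, 20.619850158691406), array([485.36514699, -87.36499296]), np.float64(28.827829974838664)) [250.7456742  261.16488622]
```

View pics/w2.png

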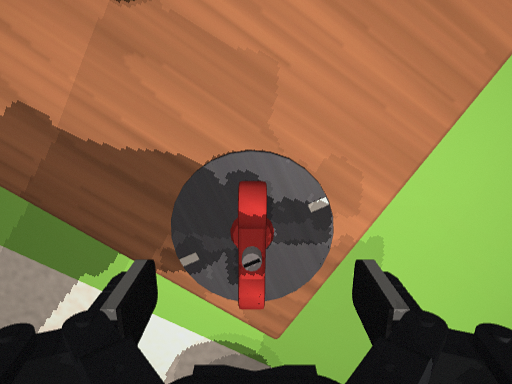

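The screw tip at (252,261) again matches the projection, and the nut is centred between the fingers. I descend to grip height and close.

Request:
arm_command(
  motion=[
    {"dx": 0,"dy": 0,"dz": -0.2,"ax": 0,"ay": 0,"az": 0,"gripper": 1},
    {"dx": 0,"dy": 0,"dz": -0.4,"ax": 0,"ay": 0,"az": 0,"gripper": 1},
    {"dx": 0,"dy": 0,"dz": -0.4,"ax": 0,"ay": 0,"az": 0,"gripper": 0},
    {"dx": 0,"dy": 0,"dz": -0.4,"ax": 0,"ay": 0,"az": 0,"gripper": -0.4},
    {"dx": 0,"dy": 0,"dz": -0.4,"ax": 0,"ay": 0,"az": 0,"gripper": -1},
    {"dx": 0,"dy": 0,"dz": -0.4,"ax": 0,"ay": 0,"az": 0,"gripper": -1},
    {"dx": 0,"dy": 0,"dz": -0.4,"ax": 0,"ay": 0,"az": 0,"gripper": -1},
    {"dx": 0,"dy": 0,"dz": -0.4,"ax": 0,"ay": 0,"az": 0,"gripper": -1},
    {"dx": 0,"dy": 0,"dz": -0.4,"ax": 0,"ay": 0,"az": 0,"gripper": -1},
    {"dx": 0,"dy": 0,"dz": -0.4,"ax": 0,"ay": 0,"az": 0,"gripper": -1},
  ],
  grip_force=50,
)

```text
time: 5.52
position: [478.9, -89.0, 56.0]
tcp_rot: [0.968, 0.251, 0.0, 0.0]
contact_force: [-2.3, 1.5, 6.5]
grip_width: 13.2
gripper_force: 51.5
```

The grip is at 13–14 mm, the nut's thickness. I now turn it clockwise.

Request:
arm_command(
  motion=[
    {"dx": 0,"dy": 0,"dz": 0,"ax": 0,"ay": 0,"az": -0.05,"gripper": -1},
    {"dx": 0,"dy": 0,"dz": 0,"ax": 0,"ay": 0,"az": -0.1,"gripper": -1},
    {"dx": 0,"dy": 0,"dz": 0,"ax": 0,"ay": 0,"az": -0.15,"gripper": -1},
    {"dx": 0,"dy": 0,"dz": 0,"ax": 0,"ay": 0,"az": -0.2,"gripper": -1},
    {"dx": 0,"dy": 0,"dz": 0,"ax": 0,"ay": 0,"az": -0.25,"gripper": -1},
    {"dx": 0,"dy": 0,"dz": 0,"ax": 0,"ay": 0,"az": -0.3,"gripper": -1},
    {"dx": 0,"dy": 0,"dz": 0,"ax": 0,"ay": 0,"az": -0.35,"gripper": -1},
    {"dx": 0,"dy": 0,"dz": 0,"ax": 0,"ay": 0,"az": -0.4,"gripper": -1},
    {"dx": 0,"dy": 0,"dz": 0,"ax": 0,"ay": 0,"az": -0.4,"gripper": -1},
  ],
)

```text
time: 6.65
position: [478.9, -89.0, 56.0]
tcp_rot: [0.998, -0.061, 0.0, 0.0]
contact_force: [-2.4, 2.0, 5.6]
grip_width: 13.0
gripper_force: 51.9
```

Run:
```python
from h import *
o=arm.get_obs();print(o['position'],o['tcp_rot'],o['moment'],o['contact_force'],o['q'])
```

```text
[478.90428082 -88.99477393  55.98142124] [ 9.98150006e-01 -6.07989682e-02  2.19731503e-04  5.57041586e-05] [ 0.18414638  0.31313173 -0.18781494] [-2.3606877   2.01015794  5.56834354] [ 0.26963893  0.33408709 -0.20329105  2.08365017  0.09934188  0.73226303
 -1.68912066]
```

Request:
arm_command(
  motion=[
    {"dx": 0,"dy": 0,"dz": 0,"ax": 0,"ay": 0,"az": -0.05,"gripper": -1},
    {"dx": 0,"dy": 0,"dz": 0,"ax": 0,"ay": 0,"az": -0.1,"gripper": -1},
    {"dx": 0,"dy": 0,"dz": 0,"ax": 0,"ay": 0,"az": -0.15,"gripper": -1},
    {"dx": 0,"dy": 0,"dz": 0,"ax": 0,"ay": 0,"az": -0.2,"gripper": -1},
    {"dx": 0,"dy": 0,"dz": 0,"ax": 0,"ay": 0,"az": -0.25,"gripper": -1},
    {"dx": 0,"dy": 0,"dz": 0,"ax": 0,"ay": 0,"az": -0.3,"gripper": -1},
    {"dx": 0,"dy": 0,"dz": 0,"ax": 0,"ay": 0,"az": -0.32,"gripper": -1},
    {"dx": 0,"dy": 0,"dz": 0,"ax": 0,"ay": 0,"az": -0.32,"gripper": -1},
  ],
)

```text
time: 7.65
position: [478.9, -89.0, 56.0]
tcp_rot: [0.952, -0.307, 0.0, 0.0]
contact_force: [-2.1, 0.7, 5.3]
grip_width: 12.8
gripper_force: 51.8
```

Run:
```python
from h import *
o=arm.get_obs();print(o['tcp_rot'],o['moment'],o['contact_force'])
p=arm.snapshot('wrist');cv2.imwrite('pics/w3.png',p['frame'])
```

```text
[ 9.51800822e-01 -3.06716743e-01  1.83792573e-04  2.75592951e-05] [0.22466488 0.42768375 0.03393903] [-2.13733061  0.68577167  5.2772892 ]
```

View pics/w3.png

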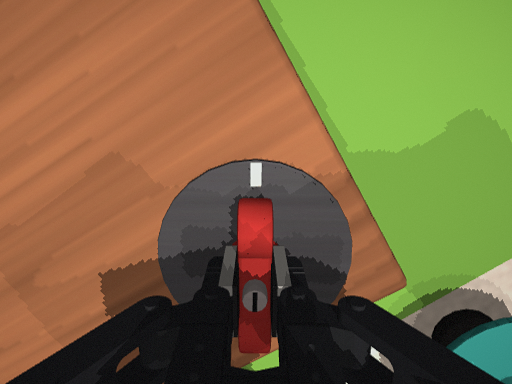

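The wings now line up with the white mark at (255,174). The screw slot has kept its world direction, reading vertical after the 65° camera turn. I give a small final push, then release and retreat.

Request:
arm_command(
  motion=[
    {"dx": 0,"dy": 0,"dz": 0,"ax": 0,"ay": 0,"az": -0.02,"gripper": -1},
    {"dx": 0,"dy": 0,"dz": 0,"ax": 0,"ay": 0,"az": -0.02,"gripper": -1},
  ],
)

```text
time: 7.95
position: [478.9, -89.0, 56.0]
tcp_rot: [0.948, -0.32, 0.0, 0.0]
contact_force: [-1.9, 1.4, 5.7]
grip_width: 13.0
gripper_force: 52.8
```

Request:
arm_command(
  motion=[
    {"dx": 0,"dy": 0,"dz": 0,"ax": 0,"ay": 0,"az": 0,"gripper": 0},
    {"dx": 0,"dy": 0,"dz": 0,"ax": 0,"ay": 0,"az": 0,"gripper": 1},
    {"dx": 0,"dy": 0,"dz": 0,"ax": 0,"ay": 0,"az": 0,"gripper": 1},
    {"dx": 0,"dy": 0,"dz": 0,"ax": 0,"ay": 0,"az": 0,"gripper": 1},
    {"dx": 0,"dy": 0,"dz": 0,"ax": 0,"ay": 0,"az": 0,"gripper": 1},
    {"dx": 0,"dy": 0,"dz": 0,"ax": 0,"ay": 0,"az": 0,"gripper": 1},
    {"dx": 0,"dy": 0,"dz": 0.3,"ax": 0,"ay": 0,"az": 0,"gripper": 1},
    {"dx": 0,"dy": 0,"dz": 0.7,"ax": 0,"ay": 0,"az": 0,"gripper": 1},
    {"dx": 0,"dy": 0,"dz": 1,"ax": 0,"ay": 0,"az": 0,"gripper": 1},
    {"dx": 0,"dy": 0,"dz": 1,"ax": 0,"ay": 0,"az": 0,"gripper": 1},
  ],
)

```text
time: 9.2
position: [480.2, -89.4, 137.1]
tcp_rot: [0.947, -0.322, 0.002, -0.0]
contact_force: [-0.1, -0.5, -0.4]
grip_width: 85.2
gripper_force: 0.0
```

Run:
```python
from h import *
o=arm.get_obs();print(o['time'],o['position'],o['grip_width'])
p=arm.snapshot('wrist');c=np.array([480,-90]);print(nut(p,c))
cv2.imwrite('pics/w4.png',p['frame'])
```

```text
9.2 [480.24530047 -89.44775155 137.09519555] 85.18791561439384
(2030, array([481.62524414, -92.56660461]), (20.704795837402344, 68.89897155761719), array([484.16258091, -94.2793228 ]), np.float64(143.43246990073123))
```

View pics/w4.png

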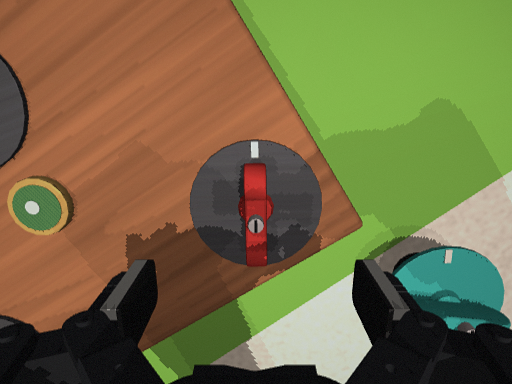

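The nut is released with its wings at −36.6°, in line with the mark at (255,150). The gripper is clear and the screw slot is unchanged, so I hand the job in.

```bash
python3 -c "
from rig import arm
print(arm.job_done())"
```

```text
the job is handed in; nothing more can be done
None
```

I turned the red nut about 65° clockwise until its wings lined up with the white marks, released it and handed the job in at about 9 s; the wrist camera showed no turn of the screw, the blue nut was not touched, and no verdict came back.

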